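# Dock and lock a tube rack on a shaker

## Task

First push the green tube rack along its guide rails on the shaker platform, without lifting it, until it is fully home against its stops. Then take the steel locking rod with the blue head, lay it in the two V-notched black posts with its tip just short of the brackets, let go of it, and push it by its head straight through the bracket, the eyelet of the rack's tongue and the second bracket until the head meets the post. Leave the red-headed rod, the wash bottle, the amber vial and the red-capped bottle where they stand.

Things in the scene. Friction and masses are not known exactly. Their poses are not given: they have to be found in the camera images.
- dock: White shaker with aluminium platform (x -125..95, y -60..140, top z 45; mm, in this frame), fixed to the bench. Origin: on the bench, under the centre of the docked rack; x: direction the rack is pushed home, y: from the rack lane towards the V posts, z up. Rails 12 mm high, 73 mm apart, x -115..45, keep the rack on y 0. Two 20 mm high stops at y -28 and 28, faces at x 45.
- rod_line (a point): Where the docked eyelet belongs: dock frame x 67, y 0, z 69 mm; axes as the dock. The rod line runs through it along y. Two steel brackets, 24 mm wide in x, 38 mm high, each with an 11 mm hole on this line, fill y 8..16 and -16..-8; the rack's tongue enters between them. When the rod is home its tip is at y -26 mm.
- post_near (a point): On the rod line in the V-notched black post next to the bracket: the rod's axis lies here when it rests in the notch. At y 29 mm of the dock; the post is 10 mm thick (y 24..34). Notch walls at 45 degrees, mouth 22 mm wide, post top at z 76 mm. The bracket's face is at y 16.
- post_far (a point): The same in the second black V post, at y 126 mm of the dock, 12 mm thick (y 120..132). The rod's head meets its outer face (y 132 mm) when home. The 86 mm between the two posts is free for fingers; the platform lies 24 mm below the rod line.
- rack: Loose green tube rack with capped vials fixed in it, 0.3 to 0.65 kg, 90 (x) x 70 (y) x 40 mm high, caps to 58 mm. Origin: centre of its underside; x forward, as the dock's x. It starts 40 to 65 mm short of home between the rails. Push on its plain back face (x -45 mm). In front a steel tongue 6 mm thick (y), 24 mm high, sticks out to x 81 mm.
- rack_eye (a point): Centre of the 13 mm eyelet in the rack's tongue, hole axis along the rack's y, 67 mm ahead of the rack's origin and 24 mm above its underside; lies at point rod_line when the rack is home.
- rod_mid (a point): Half-way along the shaft of the loose locking rod: steel, 8 mm thick, 158 mm long, tapered tip, at the other end a blue disc head 26 mm in diameter, 6 mm thick; 60 g. Its y axis runs from tip to head. It first lies level in two V notches, 100 mm apart, of a grey rest, axis 34 mm above the bench; the 85 mm between the notches is free for gripping.
- rod_tip (a point): Tip end of the blue-headed rod on its axis, 79 mm from point rod_mid.
- rod_head (a point): Centre of the outer face of the blue head, 85 mm from point rod_mid, the place to push.
- red_rod_mid (a point): Half-way along the shaft of a second rod: same form, 12 mm thick (too thick for the holes) with a red head, lying in a like grey rest about 37 mm above the bench. Not to be used or moved.
- rest_a: Fixed grey rest that carries the blue-headed rod: base 50 x 140 x 8 mm, two V-notched posts 100 mm apart along its y, 40 mm high. Origin: centre of its underside.
- rest_b: Fixed grey rest that carries the red-headed rod, alike.
- wash_bottle: Loose white wash bottle, 60 mm in diameter, with blue cap and bent blue spout, 178 mm high; origin: centre of its underside. Leave standing.
- vial: Loose amber vial with black cap, 32 mm in diameter, 56 mm high; origin: centre of its underside. Leave standing.
- dropper: Loose amber reagent bottle with red cap, 36 mm in diameter, 72 mm high, standing on the platform beside the rack lane (dock x -95..-35, y 80..110 mm); origin: centre of its underside. Leave standing.
Not all that is in view belongs to the job. What is shaped like the part that bears rod_mid but pink is not meant.

How it is judged:
By the outcome, as a careful person would: the job done as asked, in the order asked, and still so for the second after the job is handed in, with the robot touching nothing.
It also fails if it takes over 69 s, if anything falls off the work surface, if the arm or the gripper's body presses on something with over 40 N, if the wrist force passes 120 N, or if a joint passes its speed limit or range.

## Robot

A 6-joint arm with a two-finger parallel gripper is mounted at the origin on the work surface. World frame = base frame: x ahead of the robot, y to its left, z up, the work surface at z = 0. Lengths are in m, angles in rad, forces in N, time in s.
With the tool pointing down it reaches from about 0.35 to 0.975 m from the base axis. Payload 4.9 kg.
Tool frame: the origin (TCP) lies at the very end of the fingers, on their centre line; the grasp point (between the pads) lies 19 mm behind it; z points along the fingers, y is the line along which they close (so a half turn about z gives the same grasp; the last joint's range is limited). The gripper opens to 85 mm and grips with 20 to 120 N. Pads are 22 mm wide; open, the fingers measure 114 mm over their backs; the gripper's body (76 mm by 85 mm) begins 54 mm behind the grasp point. The pads swing forward as they close: fully open they stand 13 mm farther back than shut.
Start: joints at [1.029, 0.053, 1.613, -0, 1.476, -0.119], TCP at [0.256, 0.57, 0.231] pointing down, gripper open.
Joint ranges: [-3.01, 3.01], [-1.01, 2.22], [0.06, 2.58], [-1.02, 4.17], [0.09, 2.62], [-3.14, 3.14]. Speed limits (rad/s): [2.57, 2.57, 3.14, 3.14, 3.14, 3.14].

## Interface

Orientations are given as a rotation vector (axis times angle).
In Python, from station import * gives the robot as it stands.
- The arm moves only by the shell command python3 -m crank 'ROWS' [OPENING] [FORCE]. ROWS is JSON, a list of rows, each an object with "offset": the shift along the tool's x, y, z in m, a list of three; "twist": the turn, a rotation vector about the tool's x, y, z in degrees, a list of three. In form: [{"offset": [x, y, z], "twist": [rx, ry, rz]}, ...]. A call has 1 to 20 rows; each row is the pose to reach, as a shift and turn from the pose commanded when the call began, along the tool's axes at that moment; what a row does not reach only later rows make up. A row lasts 1/8 s, in which the tool goes at most 62.5 mm and 10.7 degrees, less where a joint would pass 70% of its speed; a pose out of reach is approached as far as the arm can. A call with a gripper value outside its range is refused whole. OPENING is the opening, from 0 (shut) to 1 (fully open), set as the call begins (- or left out, the last holds). The fingers move at their own pace and stop on an object; FORCE is the grip in N (left out, the last holds). Time passes only in rows, so rows that repeat a pose let the fingers close. It gives the time, the measured TCP pose, the force, the opening and the grip force at its end, in the units of the state.
- get_obs(): the state, without advancing time (a new reading comes with each control period).
- get_image(name): name is "scene" or "top" or "wrist"; returns the picture (420x560x3 uint8, red, green, blue); there is no depth.
- get_calibration(name): a dict with "intrinsics" (3x3 intrinsics, pixels), "world_from_camera" (4x4, takes a point from camera to world coordinates); the wrist camera has in their place "tool_from_camera" (4x4, takes a point from camera to tool coordinates, whose origin is the TCP and whose axes are the flange's). Camera axes: x right, y up, looking along -z (the intrinsics and any distortion apply to the point x, -y, -z); pixel columns grow to the right and rows downward; lengths in m; the calibration is good to about 2 mm. A picture is of the moment at which its call begins: read the wrist's pose just before it. get_calibration takes no time and is no camera call.
- finish_job(): hands the job in; it is judged then, once.
Trained networks look in the newest picture that a camera, given by its name, has taken for a name from the list of things; names that differ only in an ending like _2 or _b are one class to them, and where a whole thing is asked for, a point or a joint stands for the part that bears it (a point fixed in the world has none). Each returns a list of dicts, best first, with "confidence" (0 to 1); they miss things now and then, are a little off and sometimes report something else, mostly with a low value. They report only what shows in the picture. A call takes as long as a camera call. They do not tell look-alikes from the thing itself.
- cut_out(query, camera): "region" (420x560 bool, what is visible of it) and "rect" ([centre column, centre row, width, height] in pixels, round what is visible of it).
The state is a dict: "t": time; "q": joint angles; "dq": joint speeds; "effort": joint torques, N m; "tool_pos": TCP position; "tool_rot": TCP orientation; "contact_force": force on the tool from outside, world axes, zero at the start; "wrist_torque": the same for the moment, N m; "opening": finger opening in m; "grip_force": force on a finger pad.
Only numpy, scipy, OpenCV 4.12 (cv2) and the standard library are available. Lean on these libraries where they do the work, as an engineer would, in place of code of your own. Each camera call takes 0.05 s, during which the arm holds its last target. There are 200 camera calls.

## Working session

There is one attempt and no reset: what is moved stays moved. The work goes in short steps, Python scripts to look and compute and a shell command to move; the robot and the scene stay as the last step left them, time stands still between calls to the robot, and variables do not carry over. Pictures are saved under pics/ and viewed, at most 10 in all, crops included, and the job is handed in when it is done.

```bash
mkdir -p pics; ls; python3 - <<'E'
from station import *
import cv2,numpy as np
o=get_obs();print({k:np.round(v,3).tolist() for k,v in o.items()})
for n in ["scene","top","wrist"]:
    im=get_image(n);cv2.imwrite(f"pics/{n}0.png",im[:,:,::-1])
    c=get_calibration(n);print(n,{k:np.round(v,4).tolist() for k,v in c.items()})
    for q in ["dock","rack","rod_mid","rest_a","red_rod_mid","dropper","wash_bottle","vial"]:
        r=cut_out(q,n)
        print(q,[(round(d["confidence"],2),np.round(d["rect"]).tolist()) for d in r[:3]])
a=cv2.imread("pics/scene0.png");b=cv2.imread("pics/top0.png")
E
```

```text
pics
{'t': 0.0, 'q': [1.029, 0.053, 1.614, 0.0, 1.476, -0.119], 'dq': [0.001, -0.001, 0.0, -0.0, 0.001, -0.0], 'effort': [-0.0, -39.368, -37.017, -0.0, 0.007, -0.0], 'tool_pos': [0.256, 0.569, 0.23], 'tool_rot': [-0.659, -3.071, 0.003], 'contact_force': [0.275, -0.028, 0.55], 'wrist_torque': [-0.058, -0.008, -0.064], 'grip_force': 0.0, 'opening': 0.086}
scene {'intrinsics': [[421.1709, 0.0, 278.4873], [0.0, 421.1709, 215.4911], [0.0, 0.0, 1.0]], 'world_from_camera': [[0.0422, -0.8213, 0.5689, 1.1094], [0.9991, 0.0346, -0.0241, -0.0194], [0.0001, 0.5694, 0.8221, 0.7719], [0.0, 0.0, 0.0, 1.0]]}
dock [(0.81, [329.0, 192.0, 96.0, 92.0])]
rack [(0.97, [308.0, 170.0, 32.0, 59.0])]
rod_mid [(0.94, [168.0, 329.0, 67.0, 56.0]), (0.72, [329.0, 192.0, 96.0, 94.0]), (0.64, [158.0, 221.0, 73.0, 34.0])]
rest_a [(0.61, [170.0, 173.0, 61.0, 29.0])]
red_rod_mid [(0.81, [170.0, 169.0, 72.0, 15.0])]
dropper [(0.58, [343.0, 160.0, 21.0, 28.0])]
wash_bottle [(0.57, [416.0, 144.0, 47.0, 67.0])]
vial [(0.89, [249.0, 292.0, 19.0, 29.0])]
top {'intrinsics': [[488.8814, 0.0, 277.4684], [0.0, 488.8814, 219.272
[... 399 characters left out ...]
224.0, 59.0, 27.0]), (0.35, [381.0, 281.0, 67.0, 15.0])]
red_rod_mid [(0.59, [381.0, 279.0, 67.0, 18.0])]
dropper [(0.49, [219.0, 273.0, 22.0, 15.0])]
wash_bottle [(0.82, [147.0, 292.0, 48.0, 31.0]), (0.59, [238.0, 256.0, 85.0, 93.0])]
vial []
wrist {'intrinsics': [[334.2989, 0.0, 273.0156], [0.0, 334.2989, 210.2818], [0.0, 0.0, 1.0]], 'tool_from_camera': [[-0.0015, 0.9524, 0.3048, 0.0785], [1.0, 0.0013, 0.0009, 0.0003], [0.0005, 0.3048, -0.9524, -0.1421], [0.0, 0.0, 0.0, 1.0]]}
dock [(0.7, [85.0, 412.0, 36.0, 16.0])]
rack [(0.26, [86.0, 411.0, 37.0, 18.0])]
rod_mid [(0.6, [84.0, 411.0, 32.0, 18.0])]
rest_a []
red_rod_mid []
dropper []
wash_bottle [(0.53, [170.0, 373.0, 30.0, 32.0])]
vial []
```

View pics/scene0.png

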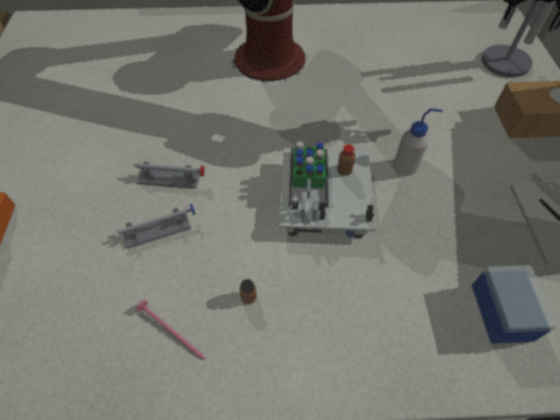

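View pics/top0.png

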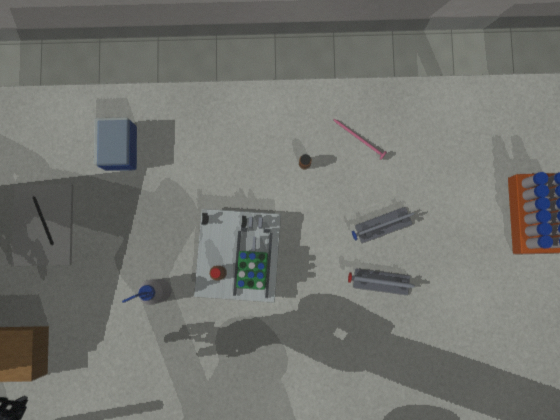

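The scene picture shows the red arm base at the top, the dock at (329,192) with the rack at (308,170), the blue rod at (158,221), the red rod at (170,172), and a pink look-alike at (168,329). In the top picture the dock is at (237,254), the blue rod at (384,224) with its head at (355,236), and the red rod at (381,281). Next I'll enlarge the top view.

```bash
cat > h.py <<'E'
from station import *
import cv2,numpy as np
from scipy.spatial.transform import Rotation as R
def cam(n):
    c=get_calibration(n)
    if n=="wrist":
        o=get_obs();T=np.eye(4);T[:3,:3]=R.from_rotvec(o["tool_rot"]).as_matrix();T[:3,3]=o["tool_pos"]
        return np.array(c["intrinsics"]),T@np.array(c["tool_from_camera"])
    return np.array(c["intrinsics"]),np.array(c["world_from_camera"])
def bp(KT,uv,z):
    K,T=KT;uv=np.atleast_2d(uv).astype(float)
    d=np.c_[(uv[:,0]-K[0,2])/K[0,0],-(uv[:,1]-K[1,2])/K[1,1],-np.ones(len(uv))]@T[:3,:3].T
    return T[:3,3]+d*((z-T[2,3])/d[:,2])[:,None]
def pj(KT,P):
    K,T=KT;p=(np.atleast_2d(P)-T[:3,3])@T[:3,:3]
    return np.c_[K[0,2]-K[0,0]*p[:,0]/p[:,2],K[1,2]+K[1,1]*p[:,1]/p[:,2]]
E
python3 - <<'E'
from h import *
im=cv2.imread("pics/top0.png")
c=im[195:315,185:425];c=np.clip(c*1.4,0,255).astype(np.uint8)
cv2.imwrite("pics/crop1.png",cv2.resize(c,None,fx=3.3,fy=3.3,interpolation=cv2.INTER_CUBIC))
KT=cam("top")
print(bp(KT,[[196,208],[280,212],[273,302],[195,297]],0.045))
print(bp(KT,[[354,236],[413,211]],0.034))
E
```

```text
[[ 6.49237076e-01  2.10755072e-01  4.50000000e-02]
 [ 6.35079730e-01 -2.88306735e-04  4.50000000e-02]
 [ 4.12392143e-01  2.09878972e-02  4.50000000e-02]
 [ 4.27818436e-01  2.13449541e-01  4.50000000e-02]]
[[ 0.57211076 -0.18503423  0.034     ]
 [ 0.63248074 -0.33558724  0.034     ]]
```

View pics/crop1.png

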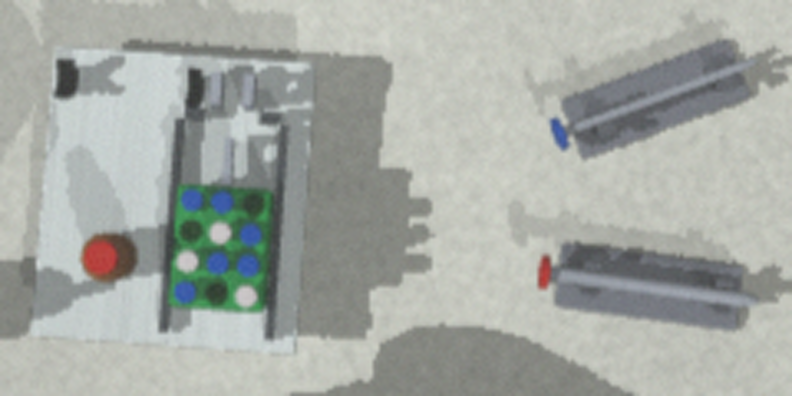

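The crop shows the platform corners at (57,48), (312,65), (294,352) and (33,335). The rack is green at (222,248) between the rails, and its tongue points up towards the brackets at (215-250,90). The V posts are at (66,78) and (195,88). The blue rod runs from its head at (560,134) to its tip at about (785,57).

```bash
python3 - <<'E'
from h import *
from scipy.optimize import least_squares
KT=cam("top")
f=lambda l:np.array(l)/3.3+[185,195]
C=bp(KT,f([[57,48],[312,65],[294,352],[33,335]]),.045)[:,:2]
M=np.array([[95,140],[95,-60],[-125,-60],[-125,140]])/1000
def tr(p,M):
    c,s=np.cos(p[2]),np.sin(p[2]);return M@np.array([[c,s],[-s,c]])+p[:2]
r=least_squares(lambda p:(tr(p,M)-C).ravel(),[.5,.08,0])
p=r.x;print("dock",p[:2],np.degrees(p[2]),r.fun.round(4))
print("rodline",tr(p,np.array([[.067,0],[.067,.029],[.067,.126]])))
Rk=bp(KT,f([[180,184],[274,188],[263,312],[167,306]]),.085)[:,:2];print("rack top",Rk,(Rk.mean(0)-p[:2])@[np.cos(p[2]),np.sin(p[2])])
h=bp(KT,f([[560,134]]),.034)[0];t=bp(KT,f([[785,57]]),.034)[0]
print("rod",h,t,np.linalg.norm(h-t),np.degrees(np.arctan2(*(h-t)[:2])),(h+t)/2)
h=bp(KT,f([[545,272]]),.037)[0];t=bp(KT,f([[757,300]]),.037)[0];print("red",h,t)
print(R.from_rotvec(get_obs()["tool_rot"]).as_matrix().round(3))
E
```

```text
dock [0.54049683 0.06580955] -4.76351845483896 [ 0.0018  0.0025  0.0019 -0.0028 -0.0022 -0.0019 -0.0014  0.0023]
rodline [[0.60726541 0.06024565]
 [0.60967366 0.08914548]
 [0.61772887 0.18581044]]
rack top [[0.53839744 0.09860417]
 [0.53424589 0.0300336 ]
 [0.44481983 0.03940019]
 [0.45031221 0.10890296]] -0.04866975936831468
rod [ 0.57306952 -0.18681479  0.034     ] [ 0.6287795  -0.36024696  0.034     ] 0.18216015573247182 -17.808086508184875 [ 0.60092451 -0.27353087  0.034     ]
red [ 0.46900831 -0.17163443  0.037     ] [ 0.44538086 -0.32980216  0.037     ]
[[-0.912  0.41   0.   ]
 [ 0.41   0.912  0.   ]
 [-0.     0.    -1.   ]]
```

```bash
python3 -m crank '[{"offset":[-0.391,-0.372,-0.04],"twist":[0,0,-19.5]},{"offset":[-0.391,-0.372,-0.04],"twist":[0,0,-19.5]},{"offset":[-0.391,-0.372,-0.04],"twist":[0,0,-19.5]},{"offset":[-0.391,-0.372,-0.04],"twist":[0,0,-19.5]},{"offset":[-0.391,-0.372,-0.04],"twist":[0,0,-19.5]},{"offset":[-0.391,-0.372,-0.04],"twist":[0,0,-19.5]},{"offset":[-0.391,-0.372,-0.04],"twist":[0,0,-19.5]},{"offset":[-0.391,-0.372,-0.04],"twist":[0,0,-19.5]},{"offset":[-0.391,-0.372,-0.04],"twist":[0,0,-19.5]},{"offset":[-0.391,-0.372,-0.04],"twist":[0,0,-19.5]},{"offset":[-0.391,-0.372,-0.04],"twist":[0,0,-19.5]},{"offset":[-0.391,-0.372,-0.04],"twist":[0,0,-19.5]},{"offset":[-0.391,-0.372,-0.04],"twist":[0,0,-19.5]},{"offset":[-0.391,-0.372,-0.04],"twist":[0,0,-19.5]}]' 0.35 30
python3 - <<'E'
from h import *
o=get_obs();print(o["t"],o["tool_pos"],R.from_rotvec(o["tool_rot"]).as_matrix().round(3))
KT=cam("wrist");im=get_image("wrist")
np.savez("w1.npz",im=im,K=KT[0],T=KT[1])
im=im[:,:,::-1].copy()
im=np.clip(im*1.3,0,255).astype(np.uint8)
a,X=np.radians(-4.76),np.array([.5405,.0658,0])
Rz=R.from_euler("z",a).as_matrix()
g=lambda P:pj(KT,X+np.array(P)/1000@Rz.T)
P=g([[95,140,45],[95,-60,45],[-125,-60,45],[-125,140,45]]);print(P.round(1))
big=cv2.resize(im,None,fx=1.4,fy=1.4,interpolation=cv2.INTER_CUBIC)
for q in g([[95,140,45],[95,-60,45],[-125,-60,45],[-125,140,45],[67,0,69],[67,29,69],[67,126,69],[67,16,83],[67,-16,83]]):
    cv2.drawMarker(big,tuple(int(v*1.4) for v in q),(0,0,255),0,10,1)
cv2.imwrite("pics/w1.png",big)
E
```

```text
t: 3.1
tool_pos: [0.4602, 0.0709, 0.2713]
tool_rot: [0.127, 3.139, 0.0]
contact_force: [0.4, 0.5, 0.1]
opening: 0.0296
grip_force: 0.0
3.1 [0.46018699 0.07092238 0.27129355] [[-0.997  0.081  0.   ]
 [ 0.081  0.997  0.   ]
 [-0.     0.    -1.   ]]
[[383.4 311.4]
 [227.2 311.3]
 [218.8 136.2]
 [403.9 136.3]]
```

View pics/w1.png

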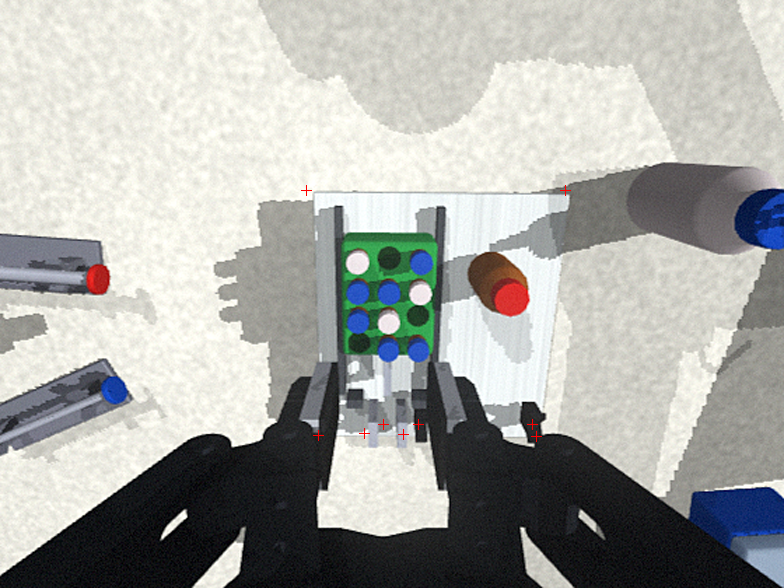

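The view is rotated, with +x pointing down the picture. The rack is at (390,295), the brackets are at (374,422) and (402,422), and the near post is at (421,420). The real platform corners lie about 3-4 px to the right of my prediction, so I shift the dock estimate by about (+2,+3) mm. Now I go behind the rack.

```bash
python3 -m crank '[{"offset":[0.0475,0.0047,0.03]},{"offset":[0.0475,0.0047,0.09]},{"offset":[0.0475,0.0047,0.15]},{"offset":[0.0475,0.0047,0.195]},{"offset":[0.0475,0.0047,0.209]},{"offset":[0.0475,0.0047,0.209]}]' | tail -6
python3 -m crank '[{"offset":[-0.01,0,0]},{"offset":[-0.02,0,0]},{"offset":[-0.025,0,0]},{"offset":[-0.03,0,0]},{"offset":[-0.035,0,0]},{"offset":[-0.04,0,0]},{"offset":[-0.045,0,0]},{"offset":[-0.05,0,0]},{"offset":[-0.055,0,0]},{"offset":[-0.06,0,0]}]'
```

```text
invalid input at $[0]: expected keys offset, twist
invalid input at $[0]: expected keys offset, twist
```

```bash
python3 -m crank '[{"offset":[0.0475,0.0047,0.03],"twist":[0,0,0]},{"offset":[0.0475,0.0047,0.09],"twist":[0,0,0]},{"offset":[0.0475,0.0047,0.15],"twist":[0,0,0]},{"offset":[0.0475,0.0047,0.195],"twist":[0,0,0]},{"offset":[0.0475,0.0047,0.209],"twist":[0,0,0]},{"offset":[0.0475,0.0047,0.209],"twist":[0,0,0]}]' && 
python3 -m crank '[{"offset":[-0.01,0,0],"twist":[0,0,0]},{"offset":[-0.02,0,0],"twist":[0,0,0]},{"offset":[-0.025,0,0],"twist":[0,0,0]},{"offset":[-0.03,0,0],"twist":[0,0,0]},{"offset":[-0.035,0,0],"twist":[0,0,0]},{"offset":[-0.04,0,0],"twist":[0,0,0]},{"offset":[-0.045,0,0],"twist":[0,0,0]},{"offset":[-0.05,0,0],"twist":[0,0,0]},{"offset":[-0.055,0,0],"twist":[0,0,0]},{"offset":[-0.06,0,0],"twist":[0,0,0]}]'
```

```text
t: 3.9
tool_pos: [0.4134, 0.0789, 0.0624]
tool_rot: [-0.129, -3.138, 0.0]
contact_force: [0.9, 0.1, 0.5]
opening: 0.0303
grip_force: 0.0
t: 5.15
tool_pos: [0.4735, 0.0739, 0.0622]
tool_rot: [-0.129, -3.139, 0.0]
contact_force: [-3.3, 0.5, 2.4]
opening: 0.0301
grip_force: 1.9
```

```bash
python3 -m crank '[{"offset":[-0.003,0,0],"twist":[0,0,0]},{"offset":[-0.006,0,0],"twist":[0,0,0]},{"offset":[-0.008,0,0],"twist":[0,0,0]}]'; python3 -m crank '[{"offset":[-0.0015,0,0],"twist":[0,0,0]},{"offset":[-0.003,0,0],"twist":[0,0,0]}]';python3 -m crank '[{"offset":[-0.001,0,0],"twist":[0,0,0]},{"offset":[-0.002,0,0],"twist":[0,0,0]}]'
```

```text
t: 5.52
tool_pos: [0.4813, 0.0732, 0.0622]
tool_rot: [-0.13, -3.139, 0.0]
contact_force: [-3.6, 0.3, 0.9]
opening: 0.03
grip_force: 1.7
t: 5.78
tool_pos: [0.4842, 0.073, 0.0622]
tool_rot: [-0.13, -3.139, 0.0]
contact_force: [-2.7, 0.1, 0.6]
opening: 0.0299
grip_force: 1.5
t: 6.02
tool_pos: [0.4861, 0.0729, 0.0622]
tool_rot: [-0.129, -3.139, -0.0]
contact_force: [-6.1, 0.0, 1.1]
opening: 0.0299
grip_force: 2.9
```

```bash
python3 -m crank '[{"offset":[-0.001,0,0],"twist":[0,0,0]}]'; python3 -m crank '[{"offset":[-0.001,0,0],"twist":[0,0,0]}]'
```

```text
t: 6.15
tool_pos: [0.4861, 0.0729, 0.0622]
tool_rot: [-0.129, -3.136, -0.0]
contact_force: [-9.0, 0.4, 5.7]
opening: 0.03
grip_force: 4.8
t: 6.28
tool_pos: [0.4861, 0.0729, 0.0622]
tool_rot: [-0.129, -3.133, 0.0]
contact_force: [-14.2, 0.5, 10.1]
opening: 0.0296
grip_force: 6.9
```

```bash
python3 -m crank '[{"offset":[-0.001,0,0],"twist":[0,0,0]},{"offset":[-0.002,0,0],"twist":[0,0,0]}]'; python3 -m crank '[{"offset":[0.03,0,0],"twist":[0,0,0]},{"offset":[0.035,0,-0.06],"twist":[0,0,0]},{"offset":[0.03,0,-0.12],"twist":[0,0,0]},{"offset":[0.03,0,-0.17],"twist":[0,0,0]},{"offset":[0.03,0,-0.17],"twist":[0,0,0]}]' 1
python3 - <<'E'
from h import *
o=get_obs();print(o["tool_pos"],R.from_rotvec(o["tool_rot"]).as_matrix().round(3))
KT=cam("wrist");im=get_image("wrist")
np.savez("w2.npz",im=im,K=KT[0],T=KT[1])
b=np.clip(im[130:330,170:440,::-1]*1.3,0,255).astype(np.uint8)
cv2.imwrite("pics/w2.png",cv2.resize(b,None,fx=2.9,fy=2.9,interpolation=cv2.INTER_CUBIC))
E
```

```text
t: 6.52
tool_pos: [0.4861, 0.0729, 0.0622]
tool_rot: [-0.129, -3.127, 0.0]
contact_force: [-22.5, 1.3, 16.8]
opening: 0.0297
grip_force: 11.2
t: 7.15
tool_pos: [0.464, 0.0749, 0.239]
tool_rot: [0.129, 3.125, 0.001]
contact_force: [0.3, 0.1, -0.1]
opening: 0.0856
grip_force: 0.0
[0.46403463 0.07494425 0.23901298] [[-0.997  0.082  0.014]
 [ 0.082  0.997 -0.   ]
 [-0.014  0.001 -1.   ]]
```

View pics/w2.png

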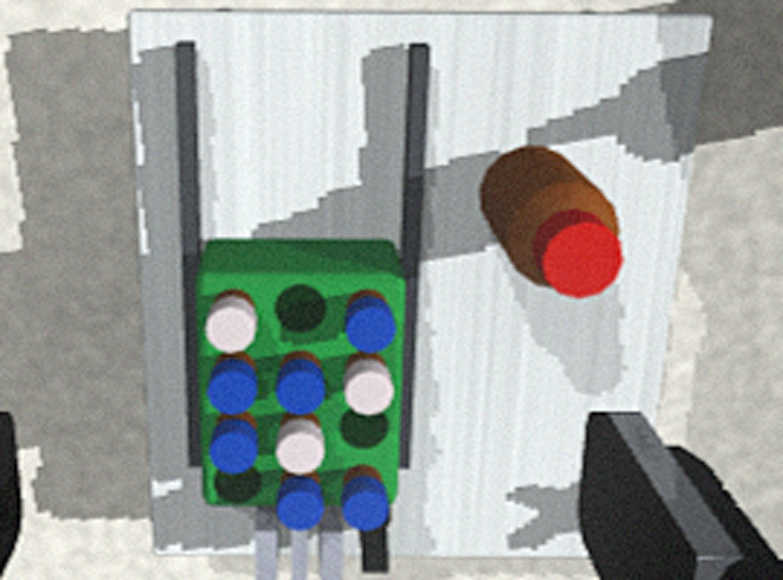

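The rack is home: its tongue sits between the brackets at (300,550), its front is past the rail ends, and the force rose with no further travel. Next I fit the dock pose from this picture and work out the move to the rod.

```bash
cat >> h.py <<'E'
from scipy.optimize import least_squares
def go(pos,ang,tilt=0):
    "offset/twist from measured pose to tool-down pose with tool x at world angle ang deg"
    o=get_obs();A=R.from_rotvec(o["tool_rot"]);a=np.radians(ang)
    x=np.array([np.cos(a),np.sin(a),0]);z=np.array([0,0,-1.]);B=R.from_matrix(np.c_[x,np.cross(z,x),z])
    print("offset",A.inv().apply(np.array(pos)-o["tool_pos"]).round(4).tolist(),"twist",np.degrees((A.inv()*B).as_rotvec()).round(2).tolist())
E
python3 - <<'E'
from h import *
d=np.load("w2.npz");KT=(d["K"],d["T"])
uv=np.array([[130,13],[712,17],[155,553],[645,557],[186,43],[418,45]])/2.9+[170,130]
M=np.array([[-125,-60,45],[-125,140,45],[95,-60,45],[95,140,45],[-115,-38.5,57],[-115,38.5,57]])/1e3
f=lambda p,M=M:pj(KT,M@R.from_euler("z",p[2]).as_matrix().T+[p[0],p[1],0])
r=least_squares(lambda p:(f(p)-uv).ravel(),[.54,.066,-.083],loss="soft_l1");print(r.x,np.degrees(r.x[2]),(f(r.x)-uv).round(1).tolist())
go([.599,-.268,.2],107.8)
E
```

```text
[ 0.54159223  0.06995105 -0.08539623] -4.8928433763889645 [[-1.5, -0.8], [1.4, -1.9], [0.1, 1.6], [-1.0, 0.4], [0.1, 0.8], [0.5, 0.2]]
offset [-0.1641, -0.3305, 0.0367] twist [0.29, 0.38, 67.47]
```

```bash
python3 -m crank '[{"offset":[-0.164,-0.33,0.037],"twist":[0.3,0.4,67.5]},{"offset":[-0.164,-0.33,0.037],"twist":[0.3,0.4,67.5]},{"offset":[-0.164,-0.33,0.037],"twist":[0.3,0.4,67.5]},{"offset":[-0.164,-0.33,0.037],"twist":[0.3,0.4,67.5]},{"offset":[-0.164,-0.33,0.037],"twist":[0.3,0.4,67.5]},{"offset":[-0.164,-0.33,0.037],"twist":[0.3,0.4,67.5]},{"offset":[-0.164,-0.33,0.037],"twist":[0.3,0.4,67.5]},{"offset":[-0.164,-0.33,0.037],"twist":[0.3,0.4,67.5]},{"offset":[-0.164,-0.33,0.037],"twist":[0.3,0.4,67.5]},{"offset":[-0.164,-0.33,0.037],"twist":[0.3,0.4,67.5]}]'
python3 - <<'E'
from h import *
o=get_obs();print(o["tool_pos"],R.from_rotvec(o["tool_rot"]).as_matrix().round(3).tolist())
KT=cam("wrist");im=get_image("wrist")
np.savez("w3.npz",im=im,K=KT[0],T=KT[1])
print([(round(d["confidence"],2),np.round(d["rect"]).tolist()) for d in cut_out("rod_mid","wrist")])
cv2.imwrite("pics/w3.png",im[:,:,::-1])
E
```

```text
t: 8.45
tool_pos: [0.5965, -0.2667, 0.1953]
tool_rot: [-1.846, -2.534, 0.007]
contact_force: [-0.4, -0.1, -0.2]
opening: 0.0853
grip_force: 0.0
[ 0.59647516 -0.26665064  0.19533364] [[-0.307, 0.952, -0.008], [0.952, 0.307, 0.0], [0.002, -0.008, -1.0]]
[(0.92, [280.0, 181.0, 27.0, 172.0]), (0.89, [499.0, 211.0, 122.0, 82.0])]
```

View pics/w3.png

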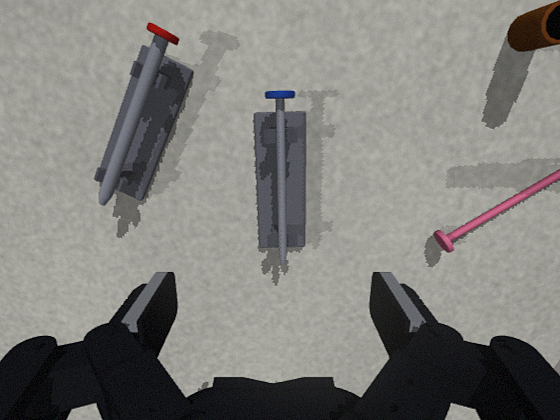

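The blue head is at (280,94), with the shaft straight down to the tip at (283,266). The red rod is to the left and the pink one to the right, both clear of the fingers.

```bash
python3 - <<'E'
from h import *
d=np.load("w3.npz");KT=(d["K"],d["T"])
s,t=bp(KT,[[280,99],[283,266]],.034)
u=s-t;L=np.linalg.norm(u);u/=L;print("L(shaft)",L,"t",t,"ang",np.degrees(np.arctan2(u[1],u[0])))
mid=(t+.079*u+s-.079*u)/2;print("mid",mid)
go(mid*[1,1,0]+[0,0,.018],np.degrees(np.arctan2(u[1],u[0])))
E
```

```text
L(shaft) 0.15949060078926075 t [ 0.62808294 -0.33744477  0.034     ] ang 109.21413073548113
mid [ 0.6018388  -0.26214167  0.034     ]
offset [0.0024, 0.0077, 0.1776] twist [-0.42, -0.13, -1.38]
```

```bash
python3 -m crank '[{"offset":[0.0024,0.0077,0.04],"twist":[-0.4,-0.1,-1.4]},{"offset":[0.0024,0.0077,0.085],"twist":[-0.4,-0.1,-1.4]},{"offset":[0.0024,0.0077,0.11],"twist":[-0.4,-0.1,-1.4]},{"offset":[0.0024,0.0077,0.11],"twist":[-0.4,-0.1,-1.4]},{"offset":[0.0024,0.0077,0.11],"twist":[-0.4,-0.1,-1.4]}]'
python3 - <<'E'
from h import *
KT=cam("wrist");im=get_image("wrist")
cv2.imwrite("pics/w4.png",im[:,:,::-1])
print(pj(KT,[[0.62808294,-0.33744477,.034],[.6018388,-.26214,.034],[.5758,-.1868,.034]]).round(1))
go([.6018,-.2621,.018],109.2)
for d in cut_out("rod_mid","wrist"):
    v,u=np.nonzero(d["region"]);print(d["confidence"],d["rect"],[(r,u[v==r].min(),u[v==r].max()) for r in range(v.min(),v.max(),15) if (v==r).any()])
E
```

```text
t: 9.18
tool_pos: [0.6032, -0.2631, 0.0871]
tool_rot: [1.819, 2.56, 0.0]
contact_force: [-0.4, 0.7, 0.5]
opening: 0.0855
grip_force: 0.0
[[272.2 338.8]
 [271.9 232.5]
 [271.9  98.4]]
offset [0.0018, -0.0013, 0.0696] twist [0.1, 0.1, -0.01]
0.66 [270.6, 212.6, 45.1, 250.6] [(84, np.int64(280), np.int64(282)), (99, np.int64(255), np.int64(279)), (114, np.int64(265), np.int64(278)), (129, np.int64(265), np.int64(278)), (144, np.int64(265), np.int64(278)), (159, np.int64(264), np.int64(279)), (174, np.int64(265), np.int64(279)), (189, np.int64(264), np.int64(278)), (204, np.int64(265), np.int64(278)), (219, np.int64(266), np.int64(278)), (234, np.int64(265), np.int64(279)), (249, np.int64(266), np.int64(278)), (264, np.int64(266), np.int64(277)), (279, np.int64(265), np.int64(278)), (294, np.int64(265), np.int64(278)), (309, np.int64(267), np.int64(277)), (324, np.int64(267), np.int64(278))]
0.59 [523.1, 293.4, 73.7, 51.2] [(266, np.int64(557), np.int64(559)), (281, np.int64(528), np.int64(550)), (296, np.int64(485), np.int64(522)), (311, np.int64(496), np.int64(513))]
```

The close view agrees with the prediction: the shaft is at columns 265-278, predicted 272. Now I descend and grip.

```bash
python3 -m crank '[{"offset":[0.0018,-0.0013,0.03],"twist":[0,0,0]},{"offset":[0.0018,-0.0013,0.055],"twist":[0,0,0]},{"offset":[0.0018,-0.0013,0.0695],"twist":[0,0,0]},{"offset":[0.0018,-0.0013,0.0695],"twist":[0,0,0]}]' && python3 -m crank '[{"offset":[0,0,0],"twist":[0,0,0]},{"offset":[0,0,0],"twist":[0,0,0]},{"offset":[0,0,0],"twist":[0,0,0]},{"offset":[0,0,0],"twist":[0,0,0]},{"offset":[0,0,0],"twist":[0,0,0]},{"offset":[0,0,0],"twist":[0,0,0]}]' 0 60
```

```text
t: 9.78
tool_pos: [0.6001, -0.2612, 0.0154]
tool_rot: [-1.819, -2.559, 0.0]
contact_force: [-0.6, 0.0, -0.2]
opening: 0.0857
grip_force: 0.0
t: 10.52
tool_pos: [0.6012, -0.2614, 0.0163]
tool_rot: [1.82, 2.56, 0.001]
contact_force: [3.6, 1.8, 0.6]
opening: 0.006
grip_force: 58.5
```

```bash
python3 -m crank '[{"offset":[0,0,-0.02],"twist":[0,0,0]},{"offset":[0,0,-0.06],"twist":[0,0,0]},{"offset":[0,0,-0.11],"twist":[0,0,0]},{"offset":[0,0,-0.14],"twist":[0,0,0]},{"offset":[0,0,-0.14],"twist":[0,0,0]}]'
python3 - <<'E'
from h import *
KT=cam("wrist");im=get_image("wrist")
cv2.imwrite("pics/w5.png",im[:,:,::-1]);np.savez("w5.npz",im=im,K=KT[0],T=KT[1])
o=get_obs();A=R.from_rotvec(o["tool_rot"])
print(pj(KT,A.apply([[-.079,0,-.0177],[0,0,-.0177],[.079,0,-.0177],[.085,0,-.0177]])+o["tool_pos"]).round(1))
D=np.array([.5416,.0700]);a=np.radians(-4.89);Rz=np.array([[np.cos(a),-np.sin(a)],[np.sin(a),np.cos(a)]])
for y in (.0975,.127): print(D+Rz@[.067,y])
go([*(D+Rz@[.067,.0975]),.16],90-4.89)
E
```

```text
t: 11.15
tool_pos: [0.602, -0.2628, 0.1606]
tool_rot: [1.817, 2.556, 0.0]
contact_force: [0.2, -0.5, -0.2]
opening: 0.0059
grip_force: 58.6
[[272.  427.2]
 [271.6 290.5]
 [270.9  98.6]
 [270.9  80.8]]
[0.61666733 0.16143384]
[0.619182   0.19082646]
offset [0.3947, 0.1541, -0.0028] twist [0.04, 0.06, 24.06]
```

View pics/w5.png

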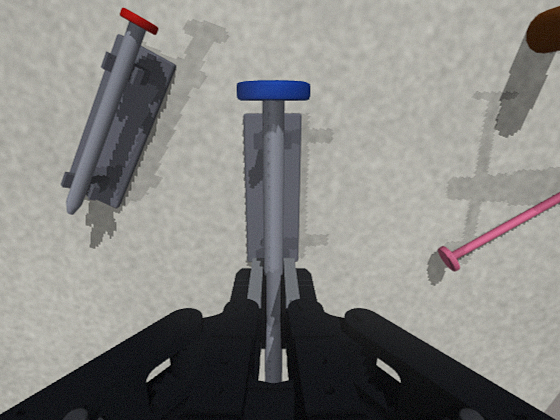

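The rod is held level and centred. The head's inner face is at row 99, predicted 98.6, and the fingers are at its middle. Now I carry it over the posts.

```bash
python3 -m crank '[{"offset":[0.395,0.154,-0.01],"twist":[0,0,24]},{"offset":[0.395,0.154,-0.01],"twist":[0,0,24]},{"offset":[0.395,0.154,-0.01],"twist":[0,0,24]},{"offset":[0.395,0.154,-0.01],"twist":[0,0,24]},{"offset":[0.395,0.154,-0.01],"twist":[0,0,24]},{"offset":[0.395,0.154,-0.01],"twist":[0,0,24]},{"offset":[0.395,0.154,-0.01],"twist":[0,0,24]},{"offset":[0.395,0.154,-0.01],"twist":[0,0,24]},{"offset":[0.395,0.154,-0.01],"twist":[0,0,24]},{"offset":[0.395,0.154,-0.01],"twist":[0,0,24]},{"offset":[0.395,0.154,-0.01],"twist":[0,0,24]}]'
python3 - <<'E'
from h import *
D=np.array([.5416,.0700]);a=np.radians(-4.89);Rz=np.array([[np.cos(a),-np.sin(a)],[np.sin(a),np.cos(a)]])
go([*(D+Rz@[.067,.099]),.06],90-4.89)
KT=cam("wrist");im=get_image("wrist");g=lambda P:pj(KT,np.c_[D+(np.array(P)[:,:2]/1e3)@Rz.T,np.array(P)[:,2]/1e3])
b=np.clip(im[:,:,::-1]*1.2,0,255).astype(np.uint8);b=cv2.resize(b,None,fx=1.4,fy=1.4)
for q in g([[67-11,132,76],[67+11,132,76],[67-11,24,76],[67+11,24,76],[67-11,120,76],[67+11,120,76],[95,140,45],[-125,140,45]]): cv2.drawMarker(b,tuple(int(v*1.4) for v in q),(0,0,255),0,10,1)
cv2.imwrite("pics/w6.png",b)
E
```

```text
t: 12.58
tool_pos: [0.6162, 0.1609, 0.1657]
tool_rot: [-2.314, -2.123, 0.001]
contact_force: [0.1, 0.6, -0.6]
opening: 0.0056
grip_force: 58.6
offset [0.0021, 0.0006, 0.1057] twist [-0.1, -0.02, -0.04]
```

View pics/w6.png

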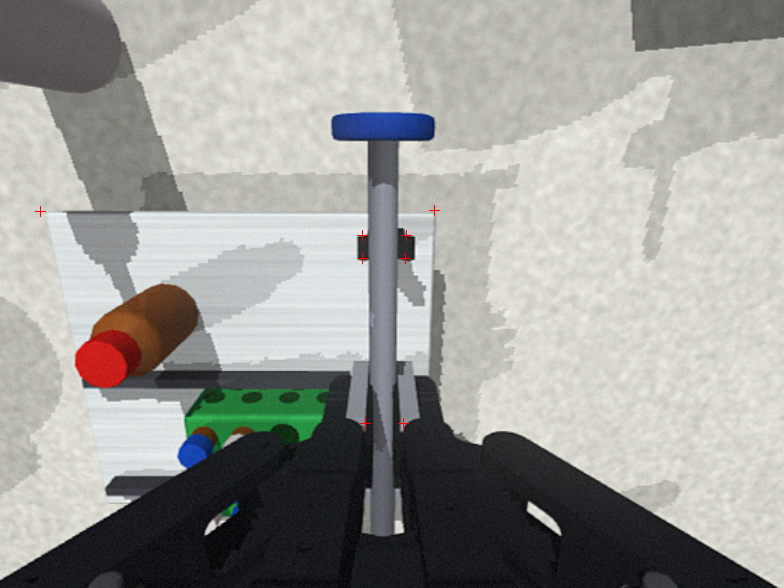

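The V post shows at (386,247), matching the predicted mouth markers within 1-2 mm, and the rod is lined up. Now I lower it.

```bash
python3 -m crank '[{"offset":[0.002,0.0006,0.03],"twist":[0,0,0]},{"offset":[0.002,0.0006,0.07],"twist":[0,0,0]},{"offset":[0.002,0.0006,0.095],"twist":[0,0,0]},{"offset":[0.002,0.0006,0.106],"twist":[0,0,0]},{"offset":[0.002,0.0006,0.109],"twist":[0,0,0]},{"offset":[0.002,0.0006,0.109],"twist":[0,0,0]}]'; python3 -m crank '[{"offset":[0,0,0.002],"twist":[0,0,0]},{"offset":[0,0,0.004],"twist":[0,0,0]},{"offset":[0,0,0.004],"twist":[0,0,0]}]'
```

```text
t: 13.38
tool_pos: [0.6177, 0.1642, 0.0583]
tool_rot: [-2.313, -2.126, -0.002]
contact_force: [-0.5, 0.1, 0.0]
opening: 0.0056
grip_force: 58.6
t: 13.75
tool_pos: [0.6168, 0.1642, 0.0531]
tool_rot: [-2.312, -2.125, 0.0]
contact_force: [0.7, 0.0, -1.0]
opening: 0.0064
grip_force: 58.6
```

```bash
python3 -m crank '[{"offset":[-0.001,0,0.001],"twist":[0,0,0]},{"offset":[-0.001,0,0.0015],"twist":[0,0,0]},{"offset":[-0.001,0,0.0015],"twist":[0,0,0]}]';  python3 -m crank '[{"offset":[0,0,0.001],"twist":[0,0,0]},{"offset":[0,0,0.001],"twist":[0,0,0]}]'
```

```text
t: 14.12
tool_pos: [0.6171, 0.1632, 0.0519]
tool_rot: [-2.313, -2.125, -0.001]
contact_force: [1.4, -0.5, 1.2]
opening: 0.0057
grip_force: 58.7
t: 14.38
tool_pos: [0.6176, 0.1632, 0.0514]
tool_rot: [-2.313, -2.126, -0.002]
contact_force: [1.7, -0.2, 3.3]
opening: 0.0056
grip_force: 59.0
```

```bash
python3 -m crank '[{"offset":[0,0,0],"twist":[0,0,0]},{"offset":[0,0,0],"twist":[0,0,0]},{"offset":[0,0,0],"twist":[0,0,0]},{"offset":[0,0,0],"twist":[0,0,0]}]' 0.6;  python3 -m crank '[{"offset":[0,0,-0.02],"twist":[0,0,0]},{"offset":[0,0,-0.07],"twist":[0,0,0]},{"offset":[0.01,0,-0.11],"twist":[0,0,0]},{"offset":[0.03,0,-0.12],"twist":[0,0,0]},{"offset":[0.03,0,-0.12],"twist":[0,0,0]}]'
python3 - <<'E'
from h import *
D=np.array([.5416,.0700]);a=np.radians(-4.89);Rz=np.array([[np.cos(a),-np.sin(a)],[np.sin(a),np.cos(a)]])
go([*(D+Rz@[.067,.215]),.16],90-4.89)
KT=cam("wrist");im=get_image("wrist");g=lambda P:pj(KT,np.c_[D+(np.array(P)[:,:2]/1e3)@Rz.T,np.array(P)[:,2]/1e3])
b=np.clip(im[:,:,::-1]*1.2,0,255).astype(np.uint8);b=cv2.resize(b,None,fx=1.4,fy=1.4)
for q in g([[67,20,69],[67,177,69],[67,183,69],[67,16,83]]): cv2.drawMarker(b,tuple(int(v*1.4) for v in q),(0,0,255),0,10,1)
cv2.imwrite("pics/w7.png",b)
E
```

```text
t: 14.88
tool_pos: [0.6165, 0.1632, 0.0503]
tool_rot: [-2.312, -2.125, 0.001]
contact_force: [0.1, 0.1, 0.2]
opening: 0.0512
grip_force: 0.0
t: 15.5
tool_pos: [0.6198, 0.1944, 0.1719]
tool_rot: [-2.311, -2.128, -0.003]
contact_force: [-0.8, -0.7, -0.6]
opening: 0.0512
grip_force: 0.0
offset [0.0844, -0.0, 0.012] twist [0.05, -0.08, 0.18]
```

View pics/w7.png

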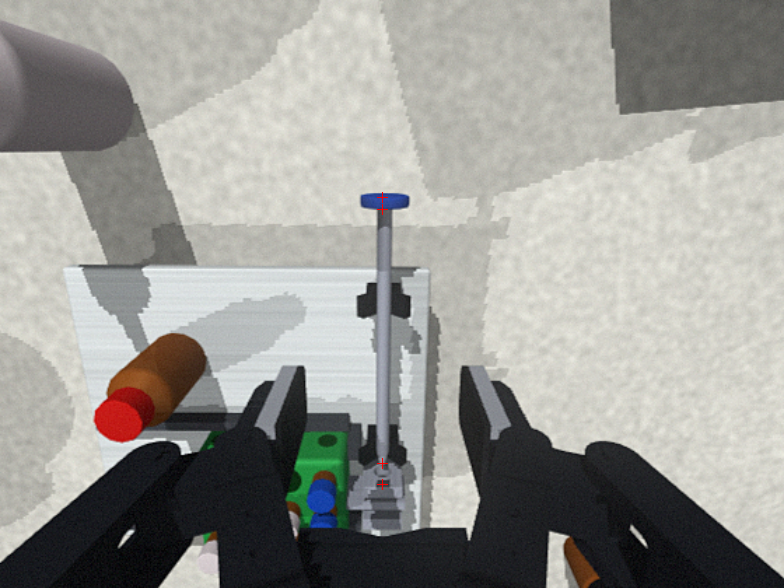

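The rod lies in both notches. Its tip is at (383,462), just short of the bracket at about (382,475), and the blue head is at (385,201), as predicted. Next I bring shut fingers down behind the head.

```bash
python3 -m crank '[{"offset":[0.06,0,0],"twist":[0,0,0]},{"offset":[0.084,0,0.01],"twist":[0,0,0.2]},{"offset":[0.084,0,0.05],"twist":[0,0,0.2]},{"offset":[0.084,0,0.095],"twist":[0,0,0.2]},{"offset":[0.084,0,0.114],"twist":[0,0,0.2]},{"offset":[0.084,0,0.114],"twist":[0,0,0.2]}]' 0
python3 - <<'E'
from h import *
D=np.array([.5416,.0700]);a=np.radians(-4.89);Rz=np.array([[np.cos(a),-np.sin(a)],[np.sin(a),np.cos(a)]])
o=get_obs();print((Rz.T@(o["tool_pos"][:2]-D)).round(4))
go([*(D+Rz@[.067,.196]),.0575],90-4.89)
go([*(D+Rz@[.067,.149]),.0575],90-4.89)
E
```

```text
t: 16.3
tool_pos: [0.6246, 0.2758, 0.0537]
tool_rot: [-2.314, -2.119, 0.008]
contact_force: [-0.3, 1.1, 0.6]
opening: -0.0003
grip_force: 0.0
[0.0651 0.2122]
offset [-0.0162, 0.0019, -0.0038] twist [-0.35, 0.09, -0.15]
offset [-0.0632, 0.002, -0.0037] twist [-0.35, 0.09, -0.15]
```

```bash
python3 -m crank '[{"offset":[-0.012,0.001,-0.003],"twist":[0,0,0]},{"offset":[-0.014,0.001,-0.003],"twist":[0,0,0]},{"offset":[-0.017,0.001,-0.003],"twist":[0,0,0]},{"offset":[-0.02,0.001,-0.003],"twist":[0,0,0]},{"offset":[-0.023,0.001,-0.003],"twist":[0,0,0]},{"offset":[-0.026,0.001,-0.003],"twist":[0,0,0]}]';python3 -m crank '[{"offset":[-0.003,0,0],"twist":[0,0,0]},{"offset":[-0.006,0,0],"twist":[0,0,0]},{"offset":[-0.009,0,0],"twist":[0,0,0]},{"offset":[-0.012,0,0],"twist":[0,0,0]}]'
```

```text
t: 17.05
tool_pos: [0.6251, 0.2508, 0.0598]
tool_rot: [-2.316, -2.121, -0.0]
contact_force: [0.5, 1.6, 0.6]
opening: 0.0004
grip_force: 0.8
t: 17.55
tool_pos: [0.6238, 0.2384, 0.0594]
tool_rot: [-2.316, -2.121, 0.002]
contact_force: [0.5, 1.2, 0.7]
opening: 0.0
grip_force: 0.5
```

```bash
python3 -m crank '[{"offset":[-0.003,0,0.001],"twist":[0,0,0]},{"offset":[-0.006,0,0.001],"twist":[0,0,0]},{"offset":[-0.009,0,0.001],"twist":[0,0,0]},{"offset":[-0.012,0,0.001],"twist":[0,0,0]}]';python3 -m crank '[{"offset":[-0.003,0,0],"twist":[0,0,0]},{"offset":[-0.006,0,0],"twist":[0,0,0]},{"offset":[-0.009,0,0],"twist":[0,0,0]}]'
```

```text
t: 18.05
tool_pos: [0.6227, 0.2265, 0.0583]
tool_rot: [-2.316, -2.121, 0.002]
contact_force: [-0.2, 0.5, 1.0]
opening: -0.0001
grip_force: 0.2
t: 18.42
tool_pos: [0.6222, 0.2177, 0.0586]
tool_rot: [-2.316, -2.121, 0.0]
contact_force: [0.6, 0.3, -0.5]
opening: -0.0003
grip_force: 0.2
```

```bash
python3 -m crank '[{"offset":[-0.0015,0,0],"twist":[0,0,0]},{"offset":[-0.003,0,0],"twist":[0,0,0]}]'; python3 -m crank '[{"offset":[-0.001,0,0],"twist":[0,0,0]}]'
```

```text
t: 18.68
tool_pos: [0.6219, 0.2148, 0.0587]
tool_rot: [-2.316, -2.121, 0.0]
contact_force: [0.1, 0.6, -0.4]
opening: 0.0
grip_force: 0.2
t: 18.8
tool_pos: [0.6218, 0.2139, 0.0586]
tool_rot: [-2.316, -2.121, 0.0]
contact_force: [-0.2, 0.6, -0.0]
opening: -0.0002
grip_force: 0.2
```

```bash
for i in 1 ; do python3 -m crank '[{"offset":[-0.001,0,0],"twist":[0,0,0]}]'; python3 -m crank '[{"offset":[-0.001,0,0],"twist":[0,0,0]}]'; python3 -m crank '[{"offset":[-0.001,0,0],"twist":[0,0,0]}]'; done | grep -E "pos|contact"
```

```text
tool_pos: [0.6217, 0.2129, 0.0586]
contact_force: [-0.2, 0.9, -0.0]
tool_pos: [0.6216, 0.2119, 0.0586]
contact_force: [-0.2, 0.4, 0.2]
tool_pos: [0.6216, 0.2112, 0.0587]
contact_force: [0.2, 2.4, -0.5]
```

```bash
(python3 -m crank '[{"offset":[-0.001,0,0],"twist":[0,0,0]}]'; python3 -m crank '[{"offset":[-0.001,0,0],"twist":[0,0,0]}]') | grep -E "pos|contact"
```

```text
tool_pos: [0.6216, 0.2111, 0.0587]
contact_force: [1.0, 6.8, -1.2]
tool_pos: [0.6216, 0.2111, 0.0587]
contact_force: [1.1, 10.3, -2.2]
```

The motion stopped with the force rising, so the head is against the post. I back away and check.

```bash
python3 -m crank '[{"offset":[0.03,0,0],"twist":[0,0,0]},{"offset":[0.05,0,-0.03],"twist":[0,0,0]},{"offset":[0.05,0,-0.09],"twist":[0,0,0]},{"offset":[0.03,0,-0.14],"twist":[0,0,0]},{"offset":[-0.03,0,-0.16],"twist":[0,0,0]},{"offset":[-0.06,0,-0.16],"twist":[0,0,0]},{"offset":[-0.06,0,-0.16],"twist":[0,0,0]}]' 1
python3 - <<'E'
from h import *
im=get_image("wrist")
b=np.clip(im[140:400,100:460,::-1]*1.2,0,255).astype(np.uint8)
t=np.clip(get_image("top")[200:305,185:305,::-1]*1.4,0,255).astype(np.uint8)
b=cv2.resize(b,(485,350));t=cv2.resize(t,(310,271),interpolation=cv2.INTER_CUBIC)
c=np.zeros((350,800,3),np.uint8);c[:,:485]=b;c[:271,490:]=t;cv2.imwrite("pics/w8.png",c)
E
```

```text
t: 20.3
tool_pos: [0.6164, 0.1469, 0.2192]
tool_rot: [-2.32, -2.118, 0.0]
contact_force: [0.5, 0.4, -0.2]
opening: 0.0854
grip_force: 0.0
```

View pics/w8.png

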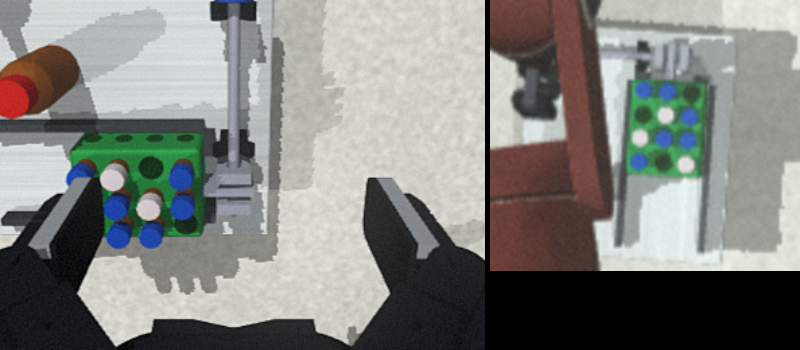

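The picture shows the blue head against the far post at (233,5). The rod runs through the brackets and tongue at (233,165-205), the rack is home, and the gripper is clear.

```bash
python3 -c "
from station import *
print(finish_job())"
```

```text
the job is handed in; nothing more can be done
None
```

The job is handed in at about 20 s on the robot's clock: the rack is home against its stops and the blue-headed rod is pushed through both brackets and the eyelet until its head met the post. I did not steer near the other items and none looked disturbed in the pictures taken, though I did not check each one again at the end.

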